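# Lock the harmonica holder into its bayonet hook

## Robot

A 7-joint arm with a two-finger parallel gripper is mounted at the origin on the work surface. World frame = base frame: x ahead of the robot, y to its left, z up, the work surface at z = 0. Lengths are in m, angles in degrees, forces in N, time in s.
With the tool pointing down it reaches from about 0.425 to 0.875 m from the base axis. Payload 4.7 kg.
Tool frame: the origin (TCP) lies at the centre of the arm's flange, where the gripper is bolted on; the fingertips stand 182 mm ahead of it and the grasp point (between the pads) lies 164 mm ahead of it; z points along the fingers, x is the direction in which the jaws open and shut, and the axes are right-handed (so a half turn about z gives the same grasp; the last joint's range is limited). The gripper opens to 87 mm and grips with 3 to 60 N. Pads are 19 mm wide; open, the fingers measure 117 mm over their backs; the gripper's body (75 mm by 190 mm) begins 51 mm behind the grasp point.
Start: joints at [-69.15, 18.392, -4.016, 83.108, 1.295, 78.541, -3.26], TCP at [0.223, 0.611, 0.405] pointing down, gripper open.
Joint ranges: [-163.93, 163.93], [-17.29, 119.83], [-79.2, 71.16], [3.27, 140.29], [-89.18, 269.18], [5.43, 117.66], [-154.24, 154.24]. Speed limits (degrees/s): [147.25, 147.25, 180, 180, 180, 180, 180].

## Interface

Orientations are given as [roll, pitch, yaw] about the fixed x, y, z axes, in that order (R = Rz(yaw) Ry(pitch) Rx(roll)).
In Python, from cell import env gives the robot as it stands. The module is installed in compiled form; this text tells all that it offers.
- The arm moves only by the tool carry_out, never from a script. Its argument "increments" is a list of rows, each a list of 5 numbers: the shift along the world's x, y, z in m, then the turn about the world's z in degrees, then the gripper's target within -1 to 1 (shut at 1, half-way at 0, fully open at -1). In form: [[dx, dy, dz, spin, jaw], ...]. A call has 1 to 20 rows; each row is the pose to reach, as a shift and turn from the pose commanded when the call began; what a row does not reach only later rows make up. A row lasts 1/10 s, in which the tool goes at most 50 mm and 8.59 degrees, less where a joint would pass 70% of its speed; a pose out of reach is approached as far as the arm can. A call with a gripper value outside its range is refused whole. The fingers move at their own pace and stop on an object; "grip_force" is the grip in N (left out, the last holds). Time passes only in rows, so rows that repeat a pose let the fingers close. It gives the time, the measured TCP pose, the force and the opening at its end, in the units of the state.
- env.get_obs(): the state, without advancing time (a new reading comes with each control period).
- env.read_camera(name): name is "side" or "top" or "wrist"; returns (picture, depth): 420x560x3 uint8, red, green, blue; 420x560 float32, m along the optical axis (not along the pixel's ray), 0 where there is no reading.
- env.get_calibration(name): a dict with "K" (3x3 intrinsics, pixels), "k1" (the pictures are not rectified: a ray, as slopes to the right and down, at radius r is drawn at 1 + k1 r^2 times it, then the intrinsics apply), "camera_from_world" (4x4, takes a point from world to camera coordinates); the wrist camera has in their place "T_tool_cam" (4x4, takes a point from camera to tool coordinates, whose origin is the TCP and whose axes are the tool frame's). Camera axes: x right, y down, z forward; pixel columns grow to the right and rows downward; lengths in m; the calibration is good to about 2 mm. A picture is of the moment at which its call begins: read the wrist's pose just before it. get_calibration takes no time and is no camera call.
- env.sign_off(): hands the job in, once; it reports no verdict.
The state is a dict: "time_s": time; "qpos": joint angles; "joint_velocities": joint speeds; "effort": joint torques, N m; "tool_pos": TCP position; "tool_rot": TCP orientation; "force": force on the tool from outside, world axes, zero at the start; "wrist_torque": the same for the moment, N m; "grip_width": finger opening in m.
Only numpy, scipy, OpenCV 4.12 (cv2) and the standard library are available. Lean on these libraries where they do the work, as an engineer would, in place of code of your own. Each camera call takes 0.05 s, during which the arm holds its last target.

## Task

Take the steel harmonica holder out of the walnut block, hang it in the collar of the bayonet hook with its cross lug through the two entry slots, and twist it clockwise (seen from above) until you feel the lug drop fully down into the locking notch. Work gently: never force it against the hook. Let go with the holder locked and upright, and leave the hook, the block and everything else on the shelf where they are.

Things in the scene. Friction and masses are not known exactly. Their poses are not given: they have to be found in the camera images.
- holder: Loose steel harmonica holder, 200 g +-20 %, upright in the block's hole with 2 mm sideways play. Origin: stem axis, underside of its cross lug; z up, x along lug and cradle; same after a half turn. Lug 44 mm long (x), 7 wide, 7 high (z 0 to 7 mm), lying on the block's top. Round stem 16 mm in diameter, z -45 to 53 mm; its last 8 mm taper to 8 mm diameter.
- holder_grip (a point): Point on the holder's axis, 62.5 mm above its origin, at mid-height of its cradle: an open-topped U channel 110 mm long (x), 30 mm wide over its flat outer sides (y), from 9 mm below to 9 mm above this point. Grip it here from above, across the 30 mm width. Axes as the holder's.
- rest: Fixed walnut block 90 x 90 mm, 60 mm high, with an upright 20 mm round hole through its middle. Origin: centre of its underside on the shelf.
- hook: Fixed bayonet hook: an upright collar, 58 mm outer diameter, top face 130 mm above the shelf, on an arm from a post. Post and foot plate (60 x 60 x 8 mm) stand 92 mm from the collar axis, 37 degrees clockwise (from above) of the hook's x axis, and stay below the collar's top. Origin: on the collar axis at shelf height; z up, x along the two entry slots.
- hook_mouth (a point): Centre of the collar's top face, axes as the hook's. The 6 mm thick roof has a 19 mm bore for the stem and two opposite entry slots for the lug: one straight slot across the bore along x, 10 mm wide, 47 mm long. Rigid metal: more than 30 N between holder and hook, in any direction, spoils the work.
- hook_gallery (a point): On the collar axis at the gallery floor, 16 mm below the top face; axes as the hook's. A lug let in through the slots rests here (holder origin at this point). It turns only clockwise seen from above, about 110 degrees to a dead stop; anticlockwise it is stopped at once. The brass floor has one straight notch for the lug across the bore, 10 mm wide, 8 mm deep.
- hook_home (a point): On the collar axis at the notch bottom, 24 mm below the top face: the holder's origin when locked. Axes as the hook's, NOT the notch's: the notch lies 40 to 90 degrees clockwise of the slots, different each time, not reported. Feel for it: turn slowly under a light downward push (3 to 8 N) till the lug drops 8 mm. It catches only within about 4 degrees of the notch's centre.
- harmonica: Bystander: harmonica 102 x 27 x 20 mm lying between hook and block. Origin: centre of its underside.
- jar: Bystander: frosted glass jar with twist cap, 68 mm in diameter, 95 mm high. Origin: centre of its underside.
- pick_box: Bystander: walnut pick box 94 x 124 mm, 62 mm high with its brass knob. Origin: centre of its underside.
- capo: Bystander: black capo, about 80 x 50 x 18 mm, lying flat. Origin: on its underside, in its longer jaw.
- winder: Bystander: yellow peg winder, about 115 x 26 x 22 mm, lying. Origin: on its underside near its middle.
- tuner: Bystander: flat black tuner 40 x 55 x 20 mm. Origin: centre of its underside.
There are look-alikes about, which are no part of the job. Several things have the shape of the holder; the one meant has the colours described above.

How it is judged (in metres and radians):
On the way:
1. the holder's lug is through the entry slots, resting or turning in the collar's gallery (z of holder in the frame of hook_mouth between -0.019 and -0.0125 m and horizontal distance between holder and hook_mouth below 0.005 m), for 0.1 s.
At the end, for the whole second after the job is handed in: The holder has been let go and is at rest and upright (within 7 degrees) in the collar, its axis within 5 mm of the collar's, its lug home in the notch: holder origin 21.5 to 28 mm below the collar's top face (24 mm nominal) (z of holder in the frame of hook_mouth between -0.028 and -0.0215 m and horizontal distance between holder and hook_mouth below 0.005 m and angle between holder's own z axis and vertical below 0.12 rad and linear speed of holder below 0.02 m/s and contact force between the fingers and holder below 0.05 N); the robot touches nothing.
It fails at once if the holder is forced against the hook with more than 30 N (contact force between holder and hook above 30 N).
It fails at once if the hook is hit by the fingers or arm with more than 15 N (contact force between any of the fingers, the arm and hook above 15 N).
It fails at once if a bystander is moved by more than 20 mm (distance of any of harmonica, jar, pick_box, capo, winder, tuner from where it was at the start of the episode above 0.02 m).
It also fails if it takes over 72 s, if anything falls off the work surface, if the arm or the gripper's body presses on something with over 40 N, if the wrist force passes 120 N, or if a joint passes its speed limit or range.

## Working session

There is one attempt and no reset: what is moved stays moved. The work goes in short steps, Python scripts to look and compute and a tool call to move; the robot and the scene stay as the last step left them, time stands still between calls to the robot, and variables do not carry over. Pictures are saved under pics/ and viewed, and the job is handed in when it is done.

Besides the shell and the picture viewer there is one more tool, called after "Request:" in YAML: its name, and indented under it one key for each argument. carry_out: Moves the arm, as the interface text tells. Its arguments: {"type":"object","properties":{"increments":{"type":"array"},"grip_force":{"type":"number"}},"required":["increments"]}

```bash
mkdir -p pics
cat > h.py <<'E'
import numpy as np,cv2
from cell import env
def snap(n,tag):
    p,d=env.read_camera(n); cv2.imwrite(f'pics/{tag}.png',p[:,:,::-1]); np.save(f'pics/{tag}_d.npy',d); return p,d
E
python3 - <<'E'
from h import *
o=env.get_obs(); print(o)
for n in ['side','top','wrist']:
    print(n,env.get_calibration(n)); snap(n,n+'0')
E
```

```text
{'time_s': 0.0, 'qpos': array([-69.14783399,  18.43919816,  -4.01551734,  83.17582392,
         1.2948898 ,  78.53990827,  -3.25746123]), 'joint_velocities': array([ 0.04620274, -0.04595397, -0.02800813, -0.00452443,  0.07025767,
       -0.06428544, -0.02930819]), 'effort': array([ 1.76059707e-04, -4.91289246e+01, -4.03486155e-01, -3.12523091e+01,
       -6.36083423e-02,  4.38966625e-02,  1.97577883e-04]), 'tool_pos': array([0.22274455, 0.61042177, 0.40365152]), 'tool_rot': array([1.79994349e+02, 1.09693154e-01, 6.99601020e+01]), 'force': array([ 0.63136028, -0.30401458, -0.26286295]), 'wrist_torque': array([ 0.00851773, -0.03764396,  0.00150291]), 'grip_width': 0.08704448351044769}
side {'K': array([[475.06370062,   0.        , 280.35845824],
       [  0.        , 475.06370062, 213.36937428],
       [  0.        ,   0.        ,   1.        ]]), 'k1': -0.013330012552319507, 'camera_from_world': array([[ 0.89061167, -0.45414879,  0.02365853, -0.53682715],
       [-0.20514418, -0.44764039, -0.87036426,  0.22278993],
       [ 0.40586538,  0.77030316, -0.49183974,  1.06549165],
       [ 
[... 364 characters left out ...]
0.21346801,  0.58655281],
       [ 0.21327772, -0.0094597 , -0.97694582,  1.23337875],
       [ 0.        ,  0.        ,  0.        ,  1.        ]])}
wrist {'K': array([[322.58020156,   0.        , 277.93552897],
       [  0.        , 322.58020156, 207.94128902],
       [  0.        ,   0.        ,   1.        ]]), 'k1': 0.026753996959634457, 'T_tool_cam': array([[ 9.99999176e-01, -1.05395966e-03, -7.33144510e-04,
         3.15361377e-05],
       [ 1.20945214e-03,  9.64929944e-01,  2.62504743e-01,
        -7.17923955e-02],
       [ 4.30763682e-04, -2.62505413e-01,  9.64930424e-01,
         1.97690126e-02],
       [ 0.00000000e+00,  0.00000000e+00,  0.00000000e+00,
         1.00000000e+00]])}
```

View pics/side0.png

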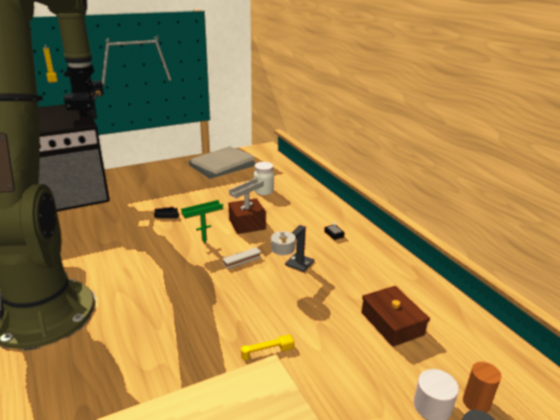

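View pics/top0.png

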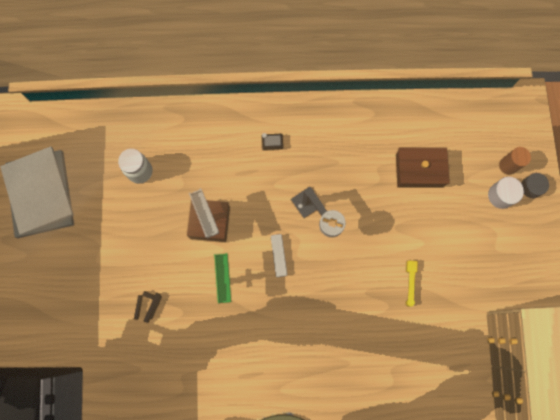

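View pics/wrist0.png

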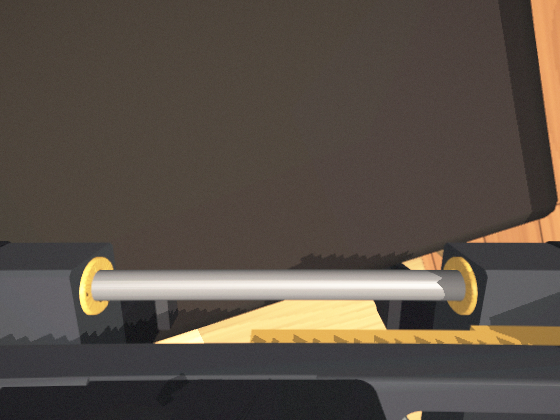

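```bash
cat >> h.py <<'E'
def ray(n,u,v):
    c=env.get_calibration(n);K=c['K']
    xd=np.array([(u-K[0,2])/K[0,0],(v-K[1,2])/K[1,1]]);x=xd.copy()
    for _ in range(20): x=xd/(1+c['k1']*(x@x))
    if n=='wrist':
        from scipy.spatial.transform import Rotation as R
        o=env.get_obs(); T=np.eye(4);T[:3,:3]=R.from_euler('xyz',o['tool_rot'],degrees=True).as_matrix();T[:3,3]=o['tool_pos']
        T=T@c['T_tool_cam']
    else: T=np.linalg.inv(c['camera_from_world'])
    return T[:3,3],T[:3,:3]@np.array([x[0],x[1],1.])
def atz(n,u,v,z):
    o,d=ray(n,u,v); return o+d*(z-o[2])/d[2]
def atd(n,u,v,dep):
    o,d=ray(n,u,v); return o+d*dep
def crop(tag,x0,y0,x1,y1,s):
    p=cv2.imread(f'pics/{tag}.png')[y0:y1,x0:x1]
    cv2.imwrite(f'pics/{tag}_c{x0}_{y0}.png',cv2.resize(p,None,fx=s,fy=s,interpolation=cv2.INTER_CUBIC))
E
python3 - <<'E'
from h import *
crop('top0',170,170,370,320,4); crop('side0',150,170,350,280,4)
d=np.load('pics/top0_d.npy')
for n,u,v in [('top',198,195),('top',212,232),('top',219,256),('top',226,300),('top',332,223),('top',332,214),('top',279,255)]:
    print(u,v,atd('top',u,v,d[v,u]).round(4))
E
```

```text
198 195 [0.6139 0.1734 0.1167]
212 232 [0.5265 0.1415 0.1173]
219 256 [0.4739 0.128  0.0986]
226 300 [0.3738 0.1129 0.1038]
332 223 [ 0.5603 -0.1433  0.004 ]
332 214 [ 0.5573 -0.1308  0.1292]
279 255 [ 0.4825 -0.0092  0.0195]
```

View pics/top0_c170_170.png

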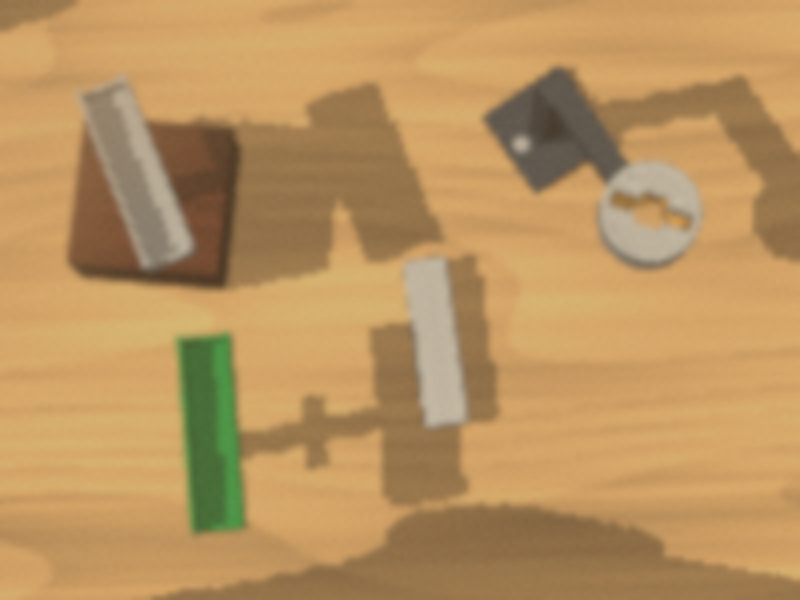

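View pics/side0_c150_170.png

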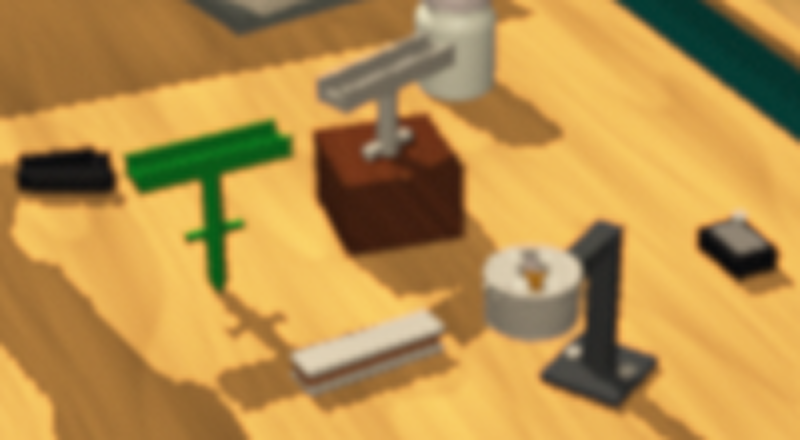

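Run:
```python
from h import *
f=lambda x,y:(170+x/4-.375,170+y/4-.375)
P=[atz('top',*f(*c),.1315) for c in [(80,95),(125,77),(195,247),(152,270)]]
print(np.round(P,4),np.mean(P,0))
a=(P[0]+P[1])/2;b=(P[2]+P[3])/2;print(np.linalg.norm(a-b),np.degrees(np.arctan2(*(a-b)[1::-1])))
c=atz('top',*f(651,214),.130);s=atz('top',*f(612,198),.13);e=atz('top',*f(692,222),.13)
print(c,np.degrees(np.arctan2(*(s-e)[1::-1])))
p=atz('top',*f(540,130),.008);print('foot',p,np.degrees(np.arctan2(*(p-c)[1::-1])),np.linalg.norm((p-c)[:2]))
print('decoy',atz('top',*f(212,435),.11))
```

```text
[[0.6146 0.1904 0.1315]
 [0.6243 0.1647 0.1315]
 [0.5249 0.1255 0.1315]
 [0.5126 0.1497 0.1315]] [0.5691014  0.15757924 0.1315    ]
0.1082995664535124 21.648475192246792
[ 0.53618437 -0.13050939  0.13      ] 71.16448787189151
foot [ 0.61459637 -0.07727894  0.008     ] 34.170850094707035 0.09477300712318751
decoy [0.42170033 0.11923593 0.11      ]
```

Request:
carry_out:
  increments:
    - [0.346, -0.453, 0.0, -138.3, -1]
    - [0.346, -0.453, 0.0, -138.3, -1]
    - [0.346, -0.453, 0.0, -138.3, -1]
    - [0.346, -0.453, 0.0, -138.3, -1]
    - [0.346, -0.453, 0.0, -138.3, -1]
    - [0.346, -0.453, 0.0, -138.3, -1]
    - [0.346, -0.453, 0.0, -138.3, -1]
    - [0.346, -0.453, 0.0, -138.3, -1]
    - [0.346, -0.453, 0.0, -138.3, -1]
    - [0.346, -0.453, 0.0, -138.3, -1]
    - [0.346, -0.453, 0.0, -138.3, -1]
    - [0.346, -0.453, 0.0, -138.3, -1]
    - [0.346, -0.453, 0.0, -138.3, -1]
    - [0.346, -0.453, 0.0, -138.3, -1]
    - [0.346, -0.453, 0.0, -138.3, -1]
    - [0.346, -0.453, 0.0, -138.3, -1]
    - [0.346, -0.453, 0.0, -138.3, -1]
    - [0.346, -0.453, 0.0, -138.3, -1]
    - [0.346, -0.453, 0.0, -138.3, -1]

```text
time_s: 2.05
tool_pos: [0.5687, 0.1577, 0.4047]
tool_rot: [180.0, -0.0, -68.2]
force: [0.7, 0.2, -0.6]
grip_width: 0.087
```

Run:
```python
from h import *
o=env.get_obs(); print(o['qpos'].round(1),o['tool_pos'],o['tool_rot'],o['force'])
snap('wrist','w1');
```

```text
[-43.4  11.7  29.4  93.   -5.9  76.8 -81.4] [0.56870493 0.15772365 0.40468208] [ 1.79984348e+02 -2.62914773e-03 -6.81899457e+01] [ 0.72290532  0.17442081 -0.56037755]
```

View pics/w1.png

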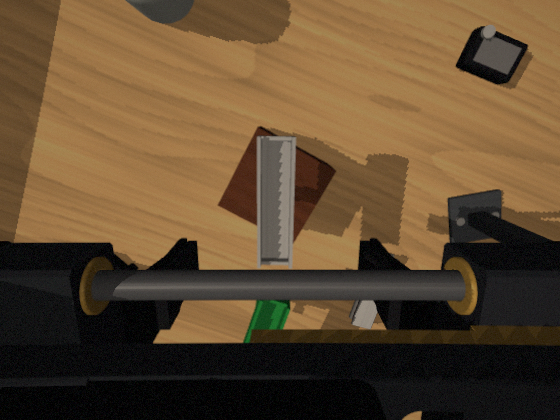

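Run:
```python
from h import *
crop('w1',240,120,320,280,4)
P=[atz('wrist',*c,.1315) for c in [(257.5,137),(295.5,137),(293,264.5),(259,264)]]
print(np.round(P,4),np.mean(P,0))
a=(P[0]+P[1])/2;b=(P[2]+P[3])/2;print(np.linalg.norm(a-b),np.degrees(np.arctan2(*(a-b)[1::-1])))
print(env.get_obs()['tool_pos'])
```

```text
[[0.6176 0.1941 0.1315]
 [0.6284 0.1671 0.1315]
 [0.5293 0.1282 0.1315]
 [0.519  0.1554 0.1315]] [0.57357757 0.16121289 0.1315    ]
0.10624173896754213 21.411093058955082
[0.56872582 0.15768163 0.40473678]
```

View pics/w1_c240_120.png

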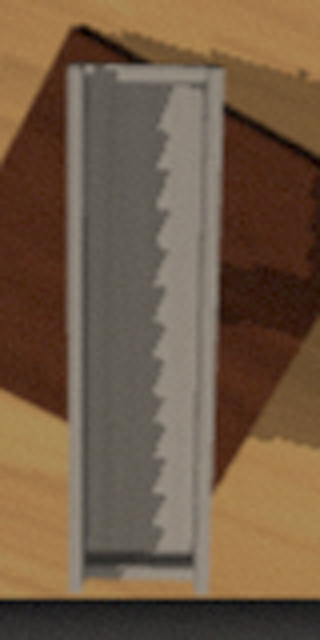

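Run:
```python
from h import *
P=[atz('wrist',*c,.1315) for c in [(256.4,136.1),(295.2,136.1),(291.7,267.8),(257.9,267.8)]]
print(np.round(P,4),np.mean(P,0))
a=(P[0]+P[1])/2;b=(P[2]+P[3])/2;print(np.linalg.norm(a-b),np.degrees(np.arctan2(*(a-b)[1::-1])),np.linalg.norm(P[0]-P[1]),np.linalg.norm(P[2]-P[3]))
```

```text
[[0.618  0.1952 0.1315]
 [0.629  0.1675 0.1315]
 [0.526  0.1281 0.1315]
 [0.5153 0.155  0.1315]] [0.57206552 0.16145674 0.1315    ]
0.11022026156593298 21.1617920713543 0.029748586308092875 0.028952081024664303
```

Request:
carry_out:
  increments:
    - [0.003, 0.0035, -0.03, -0.6, -1]
    - [0.003, 0.0035, -0.06, -0.6, -1]
    - [0.003, 0.0035, -0.09, -0.6, -1]
    - [0.003, 0.0035, -0.11, -0.6, -1]
    - [0.003, 0.0035, -0.118, -0.6, -1]
    - [0.003, 0.0035, -0.118, -0.6, -1]
    - [0.003, 0.0035, -0.118, -0.6, -1]

```text
time_s: 2.8
tool_pos: [0.5723, 0.1612, 0.2879]
tool_rot: [-179.9, -0.0, -68.9]
force: [0.4, 0.4, 0.5]
grip_width: 0.0868
```

Run:
```python
from h import *
o=env.get_obs(); print(o['tool_pos'],o['tool_rot'],o['force'])
snap('wrist','w2');snap('side','s2');crop('s2',150,120,350,270,4)
```

```text
[0.57230031 0.16118402 0.28789557] [-1.79908999e+02 -7.71811289e-03 -6.89204757e+01] [0.4088811  0.36528002 0.52125077]
```

View pics/w2.png

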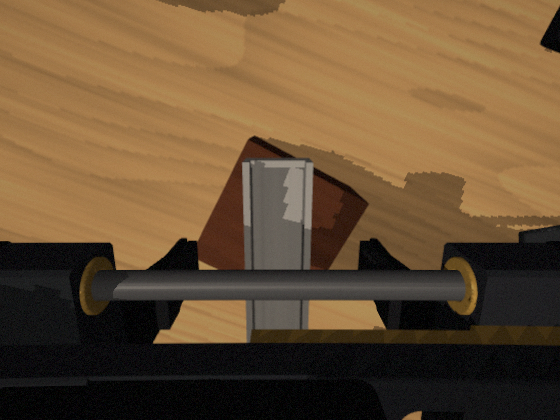

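View pics/s2_c150_120.png

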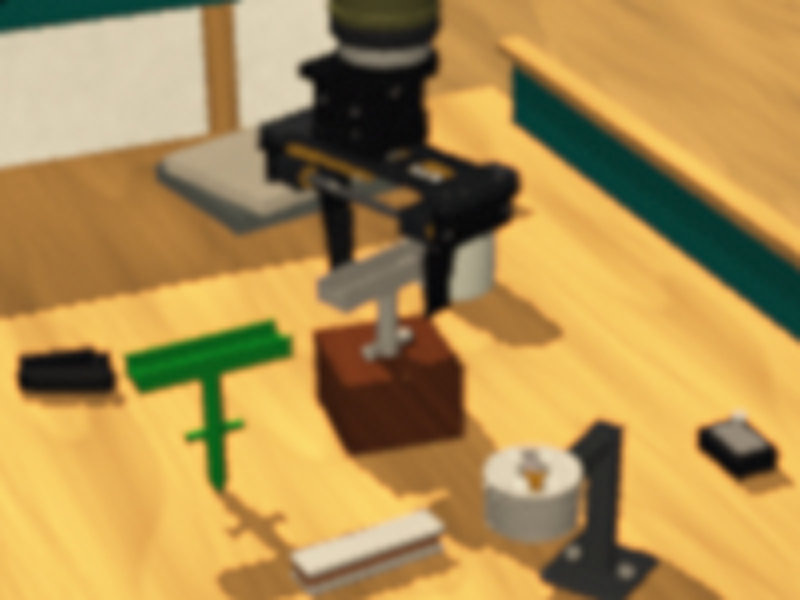

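Run:
```python
from h import *
o=env.get_obs(); crop('w2',230,140,330,200,6)
for v in (157,158,159,160):
    p=atz('wrist',277.5,v,.1315);print(v,np.linalg.norm((p-o['tool_pos'])[:2]),p)
```

```text
157 0.05684959885288027 [0.62534334 0.18197192 0.1315    ]
158 0.05643023393161831 [0.62495178 0.18182174 0.1315    ]
159 0.05601016644492133 [0.62455956 0.1816713  0.1315    ]
160 0.05558939527151881 [0.62416669 0.18152061 0.1315    ]
```

View pics/w2_c230_140.png

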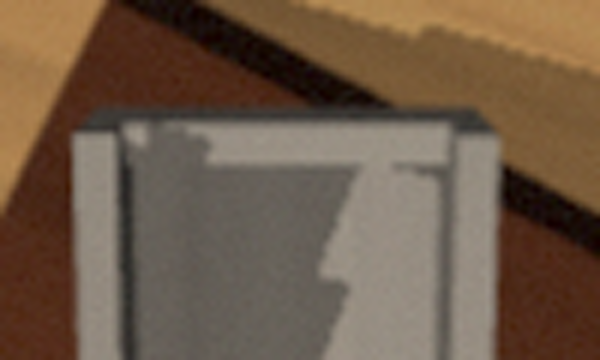

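Request:
carry_out:
  increments:
    - [0, 0, -0.0015, 0, 0.2]
    - [0, 0, -0.0015, 0, 0.6]
    - [0, 0, -0.0015, 0, 1]
    - [0, 0, -0.0015, 0, 1]
    - [0, 0, -0.0015, 0, 1]
    - [0, 0, -0.0015, 0, 1]
    - [0, 0, -0.0015, 0, 1]
    - [0, 0, -0.0015, 0, 1]
  grip_force: 35

```text
time_s: 3.7
tool_pos: [0.5718, 0.1611, 0.2853]
tool_rot: [180.0, -0.0, -68.9]
force: [-0.4, 0.1, -0.1]
grip_width: 0.0313
```

Run:
```python
from h import *
o=env.get_obs(); print(o['tool_pos'],o['tool_rot'],o['force'],o['wrist_torque'],o['grip_width'])
```

```text
[0.57177563 0.161146   0.28527387] [ 1.79996006e+02 -2.55356890e-03 -6.89436052e+01] [-0.39688967  0.0696133  -0.05878133] [-0.03979057  0.18594801 -0.0122642 ] 0.03133597846456822
```

Request:
carry_out:
  increments:
    - [0, 0, 0.02, 0, 1]
    - [0, 0, 0.045, 0, 1]
    - [0, 0, 0.07, 0, 1]
    - [0, 0, 0.1, 0, 1]
    - [0, 0, 0.135, 0, 1]
    - [-0.01, -0.03, 0.135, 0, 1]
    - [-0.03, -0.07, 0.135, 0, 1]
    - [-0.05, -0.11, 0.135, 0, 1]
    - [-0.07, -0.15, 0.135, 0, 1]
    - [-0.09, -0.19, 0.135, 0, 1]
    - [-0.11, -0.23, 0.135, 0, 1]
    - [-0.125, -0.27, 0.135, 0, 1]
    - [-0.14, -0.31, 0.135, 0, 1]
    - [-0.147, -0.33, 0.135, 0, 1]
    - [-0.147, -0.33, 0.135, 0, 1]
    - [-0.147, -0.33, 0.135, 0, 1]
    - [-0.147, -0.33, 0.135, 0, 1]

```text
time_s: 5.4
tool_pos: [0.4251, -0.1676, 0.42]
tool_rot: [180.0, 0.0, -68.8]
force: [0.1, -0.1, -2.0]
grip_width: 0.0297
```

Run:
```python
from h import *
o=env.get_obs(); print(o['qpos'].round(1),o['tool_pos'],o['tool_rot'],o['force'],o['grip_width'])
snap('wrist','w3');np.save('pics/w3_o.npy',o,allow_pickle=True)
```

```text
[-30.2 -10.4  43.8 109.1   7.3  78.6 -57.2] [ 0.4251216  -0.16757947  0.42003021] [ 1.79979691e+02  2.23198176e-02 -6.88284489e+01] [ 0.0875496  -0.05451157 -2.04504408] 0.029706994699438088
```

View pics/w3.png

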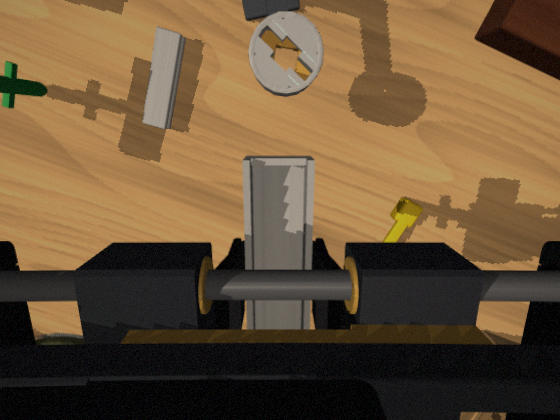

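Run:
```python
from h import *
crop('w3',236,0,336,100,7)
```

```text
(no output)
```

View pics/w3_c236_0.png

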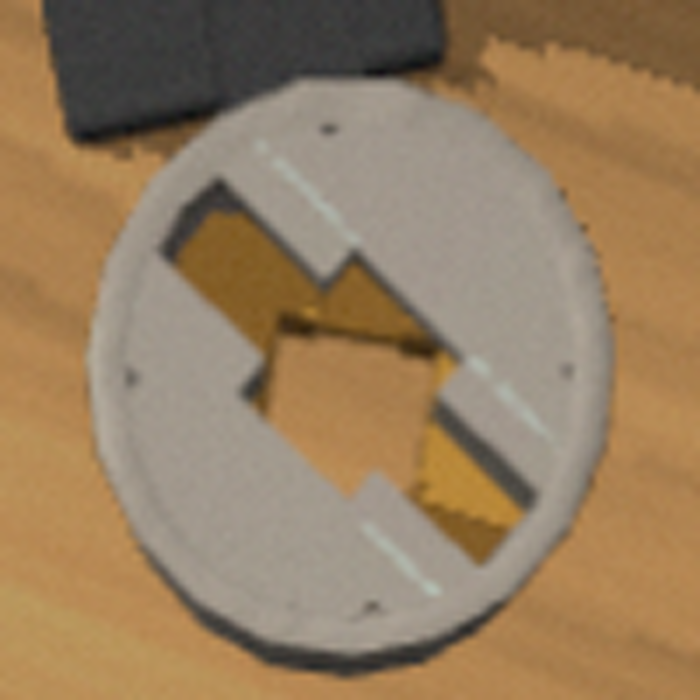

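```bash
cat > m3.py <<'E'
from h import *
f=lambda x,y:(236+(x+.5)/7-.5,(y+.5)/7-.5)
P=np.array([atz('wrist',*f(*c),.130) for c in [(222,180),(163,250),(480,565),(537,490)]])
print(P.round(4),P.mean(0))
a=(P[0]+P[1])/2;b=(P[2]+P[3])/2;print(np.linalg.norm(a-b),np.linalg.norm(P[0]-P[1]),np.linalg.norm(P[2]-P[3]),np.degrees(np.arctan2(*(a-b)[1::-1])))
for q in ([222,180,537,490],[163,250,480,565]):
  a=atz('wrist',*f(*q[:2]),.13);b=atz('wrist',*f(*q[2:]),.13);print(np.degrees(np.arctan2(*(a-b)[1::-1])))
C=np.array([atz('wrist',*f(*c),.130) for c in [(90,365),(608,365),(350,78),(350,652),(165,185),(545,185),(160,560),(555,545)]])
import scipy.optimize as so
r=so.least_squares(lambda p:np.hypot(C[:,0]-p[0],C[:,1]-p[1])-p[2],[.53,-.13,.029]);print(r.x,r.fun.round(4))
E
python3 m3.py
```

```text
[[ 0.5521 -0.1098  0.13  ]
 [ 0.5436 -0.1062  0.13  ]
 [ 0.5269 -0.15    0.13  ]
 [ 0.5362 -0.1529  0.13  ]] [ 0.53971334 -0.12972912  0.13      ]
0.04644632449428214 0.009247210914190205 0.009823556545028585 69.42498058984651
69.77874219708254
69.07793630748327
[ 0.53924088 -0.12967922  0.02808804] [ 0.0004 -0.0001  0.0006 -0.0001 -0.0007 -0.0003 -0.0001  0.0002]
```

Request:
carry_out:
  increments:
    - [0.02, -0.03, 0, 8, 1]
    - [0.04, -0.06, 0, 16, 1]
    - [0.06, -0.075, 0, 24, 1]
    - [0.0725, -0.075, 0, 32, 1]
    - [0.0725, -0.075, 0, 40, 1]
    - [0.0725, -0.075, 0, 48.4, 1]
    - [0.0725, -0.075, 0, 48.4, 1]
    - [0.0725, -0.075, 0, 48.4, 1]
    - [0.0725, -0.075, 0, 48.4, 1]

```text
time_s: 6.35
tool_pos: [0.4975, -0.2433, 0.4202]
tool_rot: [-180.0, 0.0, -20.6]
force: [0.1, -0.7, -1.3]
grip_width: 0.0298
```

Run:
```python
from h import *
o=env.get_obs(); print(o['qpos'].round(1),o['tool_pos'],o['tool_rot'],o['force'],o['grip_width'])
snap('wrist','w4');crop('w4',226,0,346,100,6)
```

```text
[-24.8   8.   53.2  97.3  -6.6  77.9   8.9] [ 0.497481   -0.24334259  0.42018049] [-1.79993718e+02  4.50995022e-03 -2.06258167e+01] [ 0.08664919 -0.74495832 -1.29376788] 0.029836134594416013
```

View pics/w4.png

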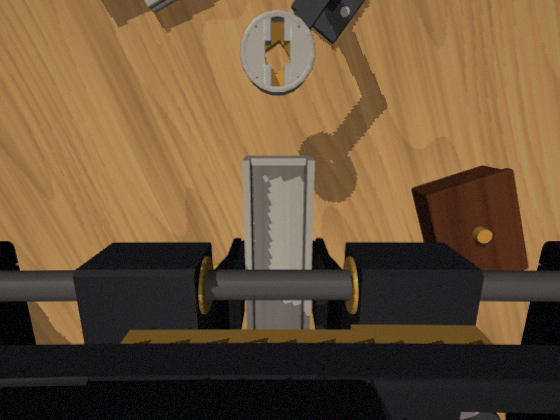

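View pics/w4_c226_0.png

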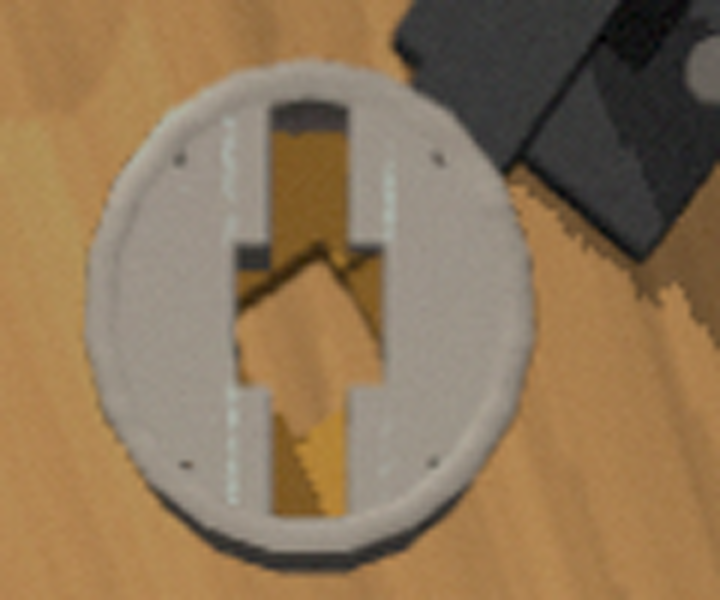

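```bash
cat > m4.py <<'E'
from h import *
f=lambda x,y:(226+(x+.5)/6-.5,(y+.5)/6-.5)
P=np.array([atz('wrist',*f(*c),.130) for c in [(270,102),(349,102),(348,516),(273,516)]])
print(P.round(4),P.mean(0))
a=(P[0]+P[1])/2;b=(P[2]+P[3])/2;print(np.linalg.norm(a-b),np.linalg.norm(P[0]-P[1]),np.linalg.norm(P[2]-P[3]),np.degrees(np.arctan2(*(a-b)[1::-1])))
B=np.array([atz('wrist',*f(*c),.130) for c in [(235,243),(384,243),(384,388),(235,388)]])
print('bore',B.mean(0),np.linalg.norm(B[0]-B[1]),np.linalg.norm(B[1]-B[2]))
C=np.array([atz('wrist',*f(*c),.130) for c in [(86,305),(533,305),(310,62),(310,553)]])
import scipy.optimize as so
r=so.least_squares(lambda p:np.hypot(C[:,0]-p[0],C[:,1]-p[1])-p[2],[.53,-.13,.029]);print(r.x,r.fun.round(4))
E
python3 m4.py
```

```text
[[ 0.5434 -0.1056  0.13  ]
 [ 0.5526 -0.109   0.13  ]
 [ 0.5359 -0.1537  0.13  ]
 [ 0.5267 -0.1502  0.13  ]] [ 0.53963653 -0.12962431  0.13      ]
0.04768343669296014 0.009775960027760731 0.009814057216072767 69.43563826931367
bore [ 0.53952543 -0.12973313  0.13      ] 0.0187894265957129 0.016723795905729564
[ 0.53954051 -0.12970075  0.0283551 ] [ 0.0001  0.0001 -0.0001 -0.0001]
```

Run:
```python
from h import *
crop('w4',230,140,330,200,6)
```

```text
(no output)
```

View pics/w4_c230_140.png

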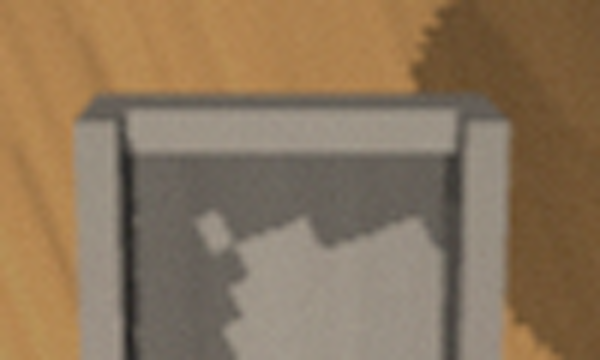

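Run:
```python
from h import *
o=env.get_obs(); 
from scipy.spatial.transform import Rotation as R
Rm=R.from_euler('xyz',o['tool_rot'],degrees=True).as_matrix()
for u,v in [(230+76/6-.4,159.5),(230+510/6-.4,159.5),(246,200),(246,255),(314,157.5)]:
    print(Rm.T@(atz('wrist',u,v,.2664)-o['tool_pos']))
crop('w4',230,150,330,340,4)
```

```text
[-0.01494531 -0.0558872   0.15389824]
[ 0.01497439 -0.05584892  0.15390208]
[-0.01387835 -0.03864373  0.15389479]
[-0.01456024 -0.0132609   0.15388942]
[ 0.01470251 -0.05667087  0.15390221]
```

View pics/w4_c230_150.png

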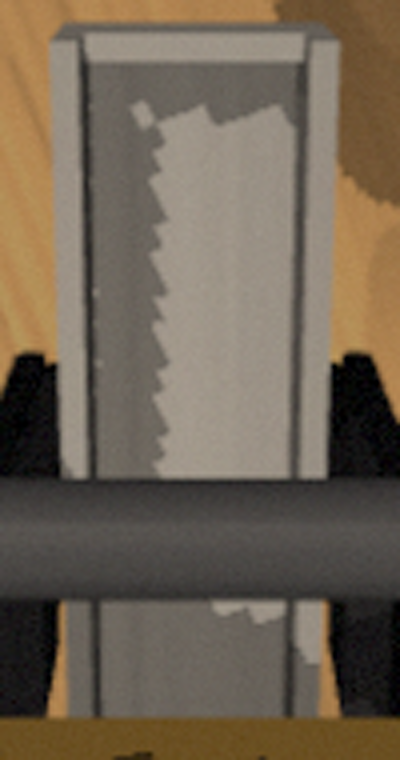

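Request:
carry_out:
  increments:
    - [0.014, 0.038, 0, 0, 1]
    - [0.028, 0.076, 0, 0, 1]
    - [0.038, 0.104, 0, 0, 1]
    - [0.042, 0.1132, 0, 0, 1]
    - [0.042, 0.1132, 0, 0, 1]
    - [0.042, 0.1132, -0.006, 0, 1]
    - [0.042, 0.1132, -0.012, 0, 1]
    - [0.042, 0.1132, -0.016, 0, 1]
    - [0.042, 0.1132, -0.02, 0, 1]
    - [0.042, 0.1132, -0.024, 0, 1]
    - [0.042, 0.1132, -0.026, 0, 1]
    - [0.042, 0.1132, -0.028, 0, 1]
    - [0.042, 0.1132, -0.03, 0, 1]
    - [0.042, 0.1132, -0.03, 0, 1]

```text
time_s: 7.8
tool_pos: [0.5392, -0.1306, 0.3901]
tool_rot: [180.0, 0.0, -20.5]
force: [-0.5, -0.2, -2.9]
grip_width: 0.0293
```

Run:
```python
from h import *
o=env.get_obs(); print(o['tool_pos'],o['tool_rot'],o['force'],o['wrist_torque'],o['grip_width'])
snap('side','s5');crop('s5',220,150,360,270,5)
```

```text
[ 0.53924536 -0.13061449  0.3901049 ] [ 1.79993671e+02  8.99122028e-03 -2.05366618e+01] [-0.51344129 -0.22415901 -2.93962163] [-0.10468986  0.07133598  0.04835463] 0.02933993726088778
```

View pics/s5_c220_150.png

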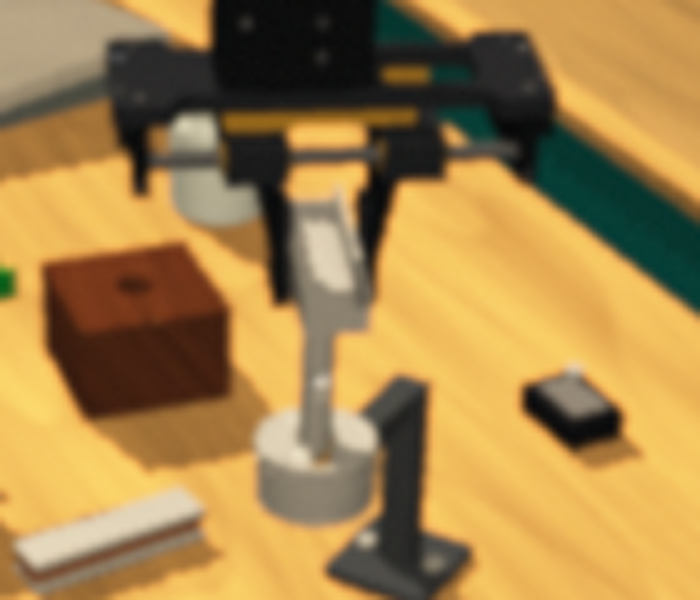

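Request:
carry_out:
  increments:
    - [0, 0.0003, -0.005, 0, 1]
    - [0, 0.0003, -0.01, 0, 1]
    - [0, 0.0003, -0.015, 0, 1]
    - [0, 0.0003, -0.02, 0, 1]
    - [0, 0.0003, -0.025, 0, 1]
    - [0, 0.0003, -0.029, 0, 1]
    - [0, 0.0003, -0.032, 0, 1]
    - [0, 0.0003, -0.032, 0, 1]

```text
time_s: 8.65
tool_pos: [0.5392, -0.1303, 0.3578]
tool_rot: [180.0, 0.0, -20.5]
force: [0.3, -0.0, -1.8]
grip_width: 0.0295
```

Run:
```python
from h import *
o=env.get_obs(); print(o['tool_pos'],o['tool_rot'],o['force'],o['wrist_torque'],o['grip_width'])
snap('side','s6');crop('s6',250,190,330,260,8)
```

```text
[ 0.5391571  -0.13031288  0.35780182] [ 1.7997995e+02  3.5788506e-02 -2.0545105e+01] [ 0.3477247  -0.00864491 -1.75297397] [-0.0231102   0.06106946 -0.00563467] 0.02954878062012938
```

View pics/s6_c250_190.png

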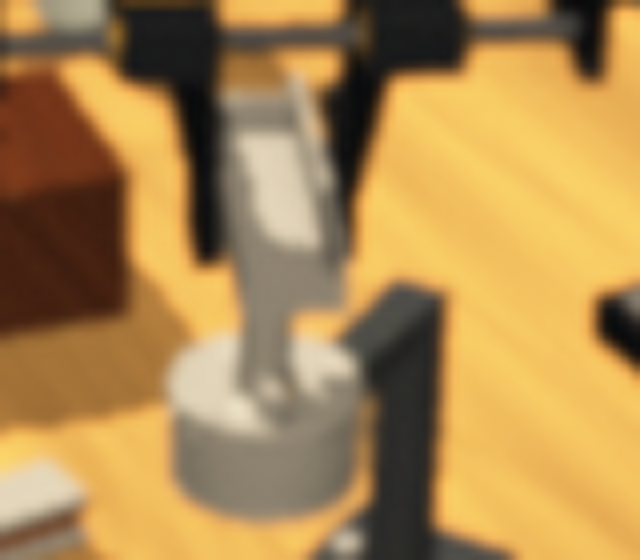

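Request:
carry_out:
  increments:
    - [0.0002, 0, -0.001, 0, 1]
    - [0.0002, 0, -0.002, 0, 1]
    - [0.0002, 0, -0.003, 0, 1]
    - [0.0002, 0, -0.004, 0, 1]
    - [0.0002, 0, -0.005, 0, 1]

```text
time_s: 9.2
tool_pos: [0.5395, -0.1304, 0.3532]
tool_rot: [180.0, -0.0, -20.5]
force: [0.3, 0.3, -2.4]
grip_width: 0.0295
```

Request:
carry_out:
  increments:
    - [0, 0, -0.0005, 0, 1]
    - [0, 0, -0.001, 0, 1]
    - [0, 0, -0.0015, 0, 1]
    - [0, 0, -0.002, 0, 1]

```text
time_s: 9.6
tool_pos: [0.5395, -0.1304, 0.3513]
tool_rot: [180.0, -0.0, -20.5]
force: [-0.8, -0.2, -2.0]
grip_width: 0.03
```

Request:
carry_out:
  increments:
    - [0, 0, -0.001, 0, 1]
    - [0, 0, -0.002, 0, 1]
    - [0, 0, -0.003, 0, 1]
    - [0, 0, -0.004, 0, 1]
    - [0, 0, -0.005, 0, 1]

```text
time_s: 10.1
tool_pos: [0.5395, -0.1304, 0.3462]
tool_rot: [180.0, -0.0, -20.5]
force: [0.0, 0.1, -1.6]
grip_width: 0.0297
```

Request:
carry_out:
  increments:
    - [0, 0, -0.001, 0, 1]
    - [0, 0, -0.002, 0, 1]
    - [0, 0, -0.003, 0, 1]
    - [0, 0, -0.004, 0, 1]

```text
time_s: 10.5
tool_pos: [0.5395, -0.1304, 0.3422]
tool_rot: [180.0, -0.0, -20.5]
force: [0.9, 0.1, -1.4]
grip_width: 0.0298
```

Request:
carry_out:
  increments:
    - [0, 0, -0.0005, 0, 1]
    - [0, 0, -0.001, 0, 1]
    - [0, 0, -0.0015, 0, 1]
    - [0, 0, -0.0015, 0, 1]

```text
time_s: 10.9
tool_pos: [0.5394, -0.1304, 0.3407]
tool_rot: [180.0, 0.0, -20.5]
force: [-0.6, -0.6, -1.7]
grip_width: 0.0298
```

Request:
carry_out:
  increments:
    - [0, 0, -0.0005, 0, 1]
    - [0, 0, -0.001, 0, 1]
    - [0, 0, -0.001, 0, 1]

```text
time_s: 11.2
tool_pos: [0.5394, -0.1303, 0.3397]
tool_rot: [180.0, 0.0, -20.5]
force: [-0.3, 0.1, -2.5]
grip_width: 0.0296
```

Request:
carry_out:
  increments:
    - [0, 0, -0.0005, 0, 1]
    - [0, 0, -0.0005, 0, 1]

```text
time_s: 11.4
tool_pos: [0.5395, -0.1303, 0.3395]
tool_rot: [-180.0, -0.0, -20.5]
force: [-0.5, -0.2, 0.3]
grip_width: 0.0294
```

Request:
carry_out:
  increments:
    - [0, 0, -0.0005, 0, 1]
    - [0, 0, -0.0005, 0, 1]

```text
time_s: 11.6
tool_pos: [0.5396, -0.1304, 0.3395]
tool_rot: [-180.0, -0.0, -20.5]
force: [-1.9, 1.3, 5.3]
grip_width: 0.0297
```

Request:
carry_out:
  increments:
    - [0, 0, 0.0002, -1, 1]
    - [0, 0, 0.0002, -2, 1]
    - [0, 0, 0.0002, -4, 1]
    - [0, 0, 0.0002, -6, 1]

```text
time_s: 12.0
tool_pos: [0.5398, -0.1305, 0.3394]
tool_rot: [-180.0, -0.1, -26.7]
force: [0.2, 0.3, 5.1]
grip_width: 0.0294
```

Run:
```python
from h import *
o=env.get_obs(); print(o['tool_pos'],o['tool_rot'],o['force'],o['wrist_torque'],o['grip_width'])
```

```text
[ 0.53981227 -0.1305184   0.33944774] [-1.79983476e+02 -8.73005378e-02 -2.66641116e+01] [0.23626458 0.28077192 5.12416815] [-0.07201093  0.23617701  0.06788433] 0.029410446948923228
```

Request:
carry_out:
  increments:
    - [0, 0.0003, 0, -3, 1]
    - [0, 0.0003, 0, -6, 1]
    - [0, 0.0003, 0, -9, 1]
    - [0, 0.0003, 0, -12, 1]
    - [0, 0.0003, 0, -15, 1]

```text
time_s: 12.5
tool_pos: [0.5399, -0.1303, 0.3395]
tool_rot: [-180.0, -0.1, -41.7]
force: [0.1, -0.1, 4.0]
grip_width: 0.0297
```

Request:
carry_out:
  increments:
    - [0, 0, 0, -3, 1]
    - [0, 0, 0, -6, 1]
    - [0, 0, 0, -9, 1]
    - [0, 0, 0, -12, 1]

```text
time_s: 12.9
tool_pos: [0.5399, -0.1303, 0.3395]
tool_rot: [-179.9, -0.1, -53.7]
force: [-0.1, 0.5, 4.7]
grip_width: 0.0296
```

Request:
carry_out:
  increments:
    - [0, 0, 0, -1.2, 1]
    - [0, 0, 0, -2.4, 1]
    - [0, 0, 0, -3.6, 1]
    - [0, 0, 0, -4.8, 1]

```text
time_s: 13.3
tool_pos: [0.5398, -0.1303, 0.3394]
tool_rot: [-179.9, -0.1, -58.4]
force: [0.5, -0.1, 4.3]
grip_width: 0.0298
```

Request:
carry_out:
  increments:
    - [0, 0, 0, -1.2, 1]
    - [0, 0, 0, -2.4, 1]
    - [0, 0, 0, -3.6, 1]

```text
time_s: 13.6
tool_pos: [0.5398, -0.1302, 0.3394]
tool_rot: [-179.9, -0.1, -62.0]
force: [-0.2, 0.1, 5.6]
grip_width: 0.0296
```

Request:
carry_out:
  increments:
    - [0, 0, 0, -1.2, 1]
    - [0, 0, 0, -2.4, 1]
    - [0, 0, 0, -3.6, 1]

```text
time_s: 13.9
tool_pos: [0.5398, -0.1302, 0.3394]
tool_rot: [-180.0, -0.1, -65.6]
force: [0.5, -1.1, 5.3]
grip_width: 0.0294
```

Request:
carry_out:
  increments:
    - [0, 0, 0, -1.2, 1]
    - [0, 0, 0, -2.4, 1]
    - [0, 0, 0, -3.6, 1]

```text
time_s: 14.2
tool_pos: [0.5397, -0.1303, 0.3393]
tool_rot: [-180.0, -0.0, -69.2]
force: [-0.5, -0.2, 4.8]
grip_width: 0.0296
```

Run:
```python
from h import *
o=env.get_obs(); print(o['tool_pos'],o['tool_rot'],o['force'],o['wrist_torque'],o['qpos'].round(1))
```

```text
[ 0.53973102 -0.13026007  0.33930064] [-1.79951020e+02 -4.94787176e-02 -6.92221794e+01] [-0.50479429 -0.24367934  4.78613786] [-0.23821019  0.02949752  0.04245967] [-37.5  13.3  55.3 103.4 -11.7  69.3 -48.1]
```

Request:
carry_out:
  increments:
    - [0, 0, 0, -1.2, 1]
    - [0, 0, 0, -2.4, 1]
    - [0, 0, 0, -3.6, 1]

```text
time_s: 14.5
tool_pos: [0.5397, -0.1305, 0.3392]
tool_rot: [-180.0, -0.1, -72.9]
force: [2.0, -2.7, 4.2]
grip_width: 0.0299
```

Request:
carry_out:
  increments:
    - [0, 0, 0, -1.2, 1]
    - [0, 0, 0, -2.4, 1]
    - [0, 0, 0, -3.6, 1]

```text
time_s: 14.8
tool_pos: [0.5386, -0.1295, 0.3378]
tool_rot: [179.8, 0.1, -76.5]
force: [0.2, -1.2, -0.9]
grip_width: 0.0293
```

Request:
carry_out:
  increments:
    - [0, 0, 0, -1.2, 1]
    - [0, 0, 0, -2.4, 1]
    - [0, 0, 0, -3.6, 1]

```text
time_s: 15.1
tool_pos: [0.5391, -0.1296, 0.3384]
tool_rot: [179.9, 0.0, -80.0]
force: [-0.1, 0.5, -2.3]
grip_width: 0.0298
```

Run:
```python
from h import *
o=env.get_obs(); print(o['tool_pos'],o['tool_rot'],o['force'],o['wrist_torque'])
```

```text
[ 0.53912013 -0.12963597  0.33836686] [ 1.79914724e+02  4.79072021e-02 -8.00246513e+01] [-0.05889975  0.51325712 -2.31977311] [-0.07545811  0.13166126  0.01159028]
```

Request:
carry_out:
  increments:
    - [0, 0, -0.0005, 1.5, 1]
    - [0, 0, -0.001, 1.5, 1]
    - [0, 0, -0.0015, 1.5, 1]

```text
time_s: 15.4
tool_pos: [0.5394, -0.13, 0.3374]
tool_rot: [180.0, 0.0, -78.4]
force: [-0.7, -0.4, -1.7]
grip_width: 0.0299
```

Request:
carry_out:
  increments:
    - [0, 0, -0.001, 0, 1]
    - [0, 0, -0.002, 0, 1]
    - [0, 0, -0.003, 0, 1]
    - [0, 0, -0.0035, 0, 1]

```text
time_s: 15.8
tool_pos: [0.5394, -0.13, 0.3338]
tool_rot: [180.0, -0.0, -78.4]
force: [-0.6, 0.1, -1.5]
grip_width: 0.0299
```

Request:
carry_out:
  increments:
    - [0, 0, -0.0005, 0, 1]
    - [0, 0, -0.001, 0, 1]
    - [0, 0, -0.0015, 0, 1]

```text
time_s: 16.1
tool_pos: [0.5395, -0.1301, 0.3325]
tool_rot: [-180.0, -0.0, -78.4]
force: [0.1, 0.3, -2.1]
grip_width: 0.0296
```

Request:
carry_out:
  increments:
    - [0, 0, -0.0005, 0, 1]
    - [0, 0, -0.0005, 0, 1]

```text
time_s: 16.3
tool_pos: [0.5395, -0.13, 0.3319]
tool_rot: [180.0, -0.0, -78.4]
force: [-0.4, 0.2, -2.0]
grip_width: 0.0298
```

Request:
carry_out:
  increments:
    - [0, 0, -0.0005, 0, 1]
    - [0, 0, -0.0005, 0, 1]

```text
time_s: 16.5
tool_pos: [0.5395, -0.1301, 0.3315]
tool_rot: [-180.0, -0.0, -78.4]
force: [0.0, 0.2, -1.2]
grip_width: 0.0294
```

Request:
carry_out:
  increments:
    - [0, 0, -0.0003, 0, 1]
    - [0, 0, -0.0003, 0, 1]

```text
time_s: 16.7
tool_pos: [0.5396, -0.1301, 0.3315]
tool_rot: [-180.0, -0.0, -78.4]
force: [-0.7, -0.2, 0.2]
grip_width: 0.0296
```

Request:
carry_out:
  increments:
    - [0, 0, 0, 0, 0.3]
    - [0, 0, 0, 0, 0]
    - [0, 0, 0, 0, -0.5]
    - [0, 0, 0, 0, -1]
    - [0, 0, 0, 0, -1]
    - [0, 0, 0, 0, -1]
    - [0, 0, 0, 0, -1]
  grip_force: 5

```text
time_s: 17.4
tool_pos: [0.5395, -0.1301, 0.3312]
tool_rot: [180.0, -0.0, -78.4]
force: [0.3, 0.0, 0.4]
grip_width: 0.0705
```

Request:
carry_out:
  increments:
    - [0, 0, 0.01, 0, -1]
    - [0, 0, 0.03, 0, -1]
    - [0, 0, 0.06, 0, -1]
    - [0, 0, 0.1, 0, -1]
    - [-0.03, -0.03, 0.12, 0, -1]
    - [-0.06, -0.06, 0.12, 0, -1]
    - [-0.08, -0.09, 0.12, 0, -1]
    - [-0.08, -0.09, 0.12, 0, -1]
    - [-0.08, -0.09, 0.12, 0, -1]

```text
time_s: 18.3
tool_pos: [0.4589, -0.2211, 0.452]
tool_rot: [-179.9, 0.1, -78.6]
force: [-0.0, 0.5, 0.2]
grip_width: 0.0871
```

Run:
```python
from h import *
o=env.get_obs(); print(o['tool_pos'],o['tool_rot'],o['force'],o['grip_width'])
snap('side','s9');crop('s9',200,150,360,270,5);snap('top','t9');crop('t9',170,130,370,280,4);snap('wrist','w9')
```

```text
[ 0.45892985 -0.22107918  0.45195368] [-1.79866111e+02  7.28082860e-02 -7.85691306e+01] [-0.04674943  0.49833603  0.1661192 ] 0.08710461257030627
```

View pics/s9_c200_150.png

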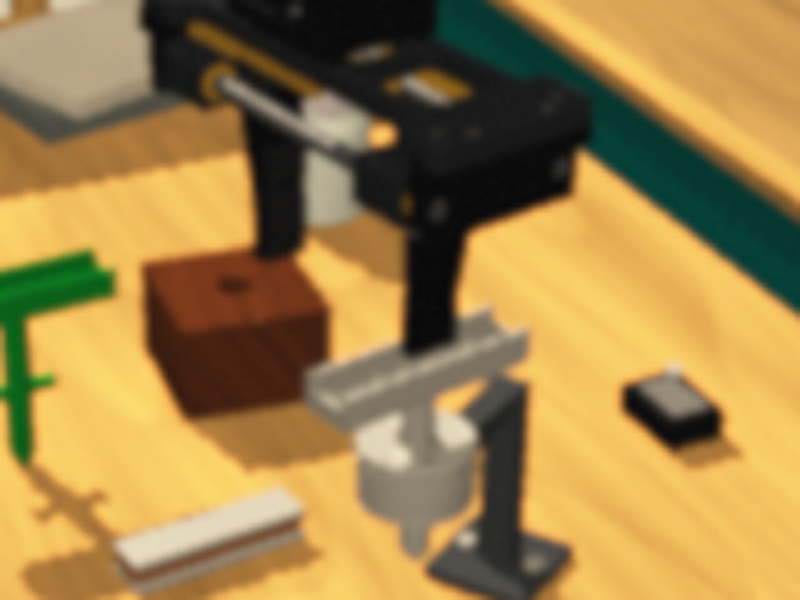

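View pics/w9.png

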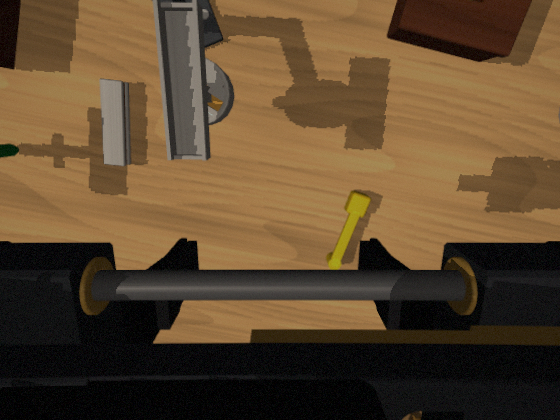

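View pics/t9_c170_130.png

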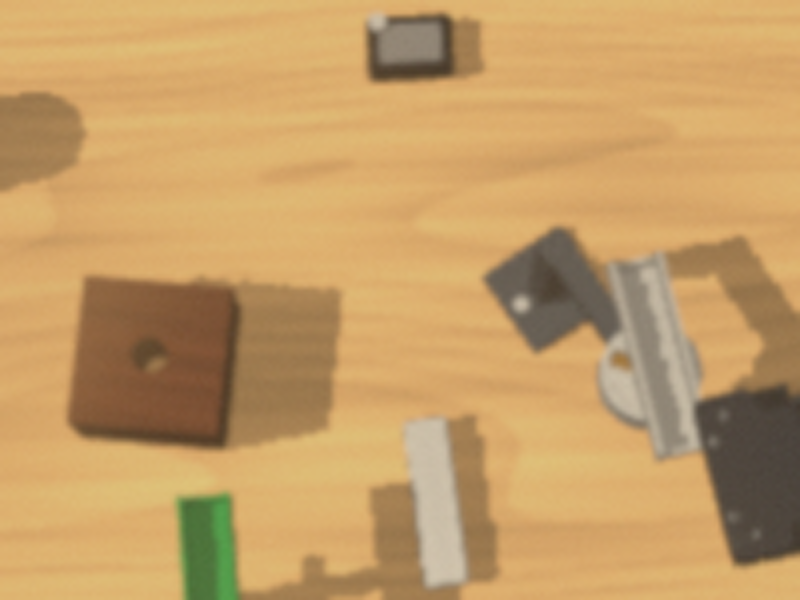

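Run:
```python
from h import *
d=np.load('pics/w9_d.npy')
for u,v in [(173,155),(206,155),(162,50),(193,20),(203,100),(168,100),(225,95)]: print(u,v,atd('wrist',u,v,d[v,u]).round(4))
P=[atz('wrist',*c,.1775) for c in [(167,158),(210,158)]];print(np.round(P,4),np.linalg.norm(P[0]-P[1]))
```

```text
173 155 [ 0.4869 -0.1277  0.1709]
206 155 [ 0.4926 -0.154   0.1734]
162 50 [ 0.5606 -0.1131  0.1757]
193 20 [ 0.5873 -0.1283  0.1612]
203 100 [ 0.533  -0.1458  0.1727]
168 100 [ 0.5276 -0.1196  0.1717]
225 95 [ 0.5416 -0.1546  0.1304]
[[ 0.4847 -0.1254  0.1775]
 [ 0.4915 -0.1581  0.1775]] 0.03343548563626908
```

Run:
```python
from h import *
c=env.get_calibration('side')
def pr(p):
    q=(c['camera_from_world']@np.r_[p,1])[:3];x=q[:2]/q[2];x=x*(1+c['k1']*(x@x));return c['K'][:2,:2]@x+c['K'][:2,2]
for z in (.061,.065,.069): u=pr([.5396,-.1297,z]);print(z,u,(u-[200,150])*5)
print((pr([.5396,-.1297,.13])-[200,150])*5)
```

```text
0.061 [282.04239862 261.52839978] [410.2119931  557.64199888]
0.065 [282.08428503 260.17623374] [410.42142513 550.8811687 ]
0.069 [282.12631492 258.8194134 ] [410.63157458 544.09706698]
[413.92783921 437.67153902]
```

Run:
```python
from h import *
o=env.get_obs(); print(o['time_s'],o['force'])
print(env.sign_off())
```

```text
18.45 [ 0.6071984   0.28764353 -0.30384867]
the job is handed in; nothing more can be done
None
```

The holder is locked in the collar's notch and I handed the job in at 18.5 s; no verdict was reported.

**What I did:** I took the holder from the block and lowered it through the entry slots without contact. It rested on the gallery floor with the tool at z = 0.3395 m. I turned it clockwise under a push of about 7 N. The lug dropped after about 55 degrees, and I eased it down to a firm stop at z = 0.3315 m. That is 8.0 mm lower, the full notch depth. I then let go and moved the gripper clear.

**Last checks that agreed:**
- The side view puts the stem tip at the height expected for the locked position.
- By eye in the side and top views, the holder stands upright. The hook, the block, the harmonica and the tuner look unmoved, but I did not check the other bystanders closely.
- The highest vertical reading I saw was 5.3 N, a push of about 7 N, far below the 30 N limit. Readings came only at the end of each move.

**Check that disagreed slightly:** most wrist camera depth readings put the cradle's rim at 171–176 mm, against 177.5 mm expected. I treated this as depth noise, because the 8 mm drop and the stem tip both matched.

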